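# Put the whetstones back in their boxes

### The job

The sharpening is done: take the two piles of whetstones on the drip tray apart and put each of the five stones back into its own wooden box, the one hollowed to its shape and size, right side up and lying flat on the bottom of the recess. The stones chip easily, so set them down, do not let any drop or fall.

Things in the scene. Friction and masses are not known exactly. Their poses are not given: they have to be found in the camera images.
- coarse_stone: coarse bench whetstone, the largest of the five: dark grey rectangular block 150 x 60 x 25 mm, about 0.5 kg; at the bottom of one of the two piles, which stand side by side, about 120 mm apart, on a white blue-edged drip tray (tray 220 x 270 mm, floor 4 mm above the bench, rim 12 mm). Origin at the centre of its underside, z up out of its top face, x along its length.
- medium_stone: medium bench whetstone: rusty brown rectangular block 120 x 50 x 25 mm, about 0.33 kg; at the bottom of the other pile. Origin at the centre of its underside, z up out of its top face, x along its length.
- fine_stone: fine whetstone: cream rectangular block 100 x 40 x 20 mm, about 0.18 kg; lies on top of the coarse or the medium stone. Origin at the centre of its underside, z up out of its top face, x along its length.
- puck_stone: round axe stone: grey disc 56 mm in diameter and 20 mm thick, about 0.11 kg; lies on top of the other bottom stone, its neighbour in the second layer being the fine stone. Origin at the centre of its underside, z up out of its top face.
- slip_stone: slip stone: small narrow greenish grey stone with half-round ends, 80 x 24 x 14 mm, about 0.06 kg; lies on top of the fine stone or of the round stone, third from the bottom, lengthwise with the piles. Origin at the centre of its underside, z up out of its top face, x along its length.
- coarse_box: open brown wooden box of the coarse stone: outside 180 x 90 mm, rectangular recess 164 x 74 mm and 10 mm deep; the stone goes in with 7 mm to spare on each side and stands proud of the rim. Origin: centre of its underside, on the bench; x along its length; floor of the recess 6 mm and rim 16 mm above the origin. Fixed to the bench.
- medium_box: open brown wooden box of the medium stone: outside 150 x 80 mm, rectangular recess 134 x 64 mm and 10 mm deep; the stone goes in with 7 mm to spare on each side and stands proud of the rim. Origin: centre of its underside, on the bench; x along its length; floor of the recess 6 mm and rim 16 mm above the origin. Fixed to the bench.
- fine_box: open brown wooden box of the fine stone: outside 130 x 70 mm, rectangular recess 114 x 54 mm and 8 mm deep; the stone goes in with 7 mm to spare on each side and stands proud of the rim. Origin: centre of its underside, on the bench; x along its length; floor of the recess 6 mm and rim 14 mm above the origin. Fixed to the bench.
- slip_box: open brown wooden box of the slip stone: outside 110 x 54 mm, rectangular recess 94 x 38 mm and 5 mm deep; the stone goes in with 7 mm to spare on each side and stands proud of the rim. Origin: centre of its underside, on the bench; x along its length; floor of the recess 6 mm and rim 11 mm above the origin. Fixed to the bench.
- puck_box: turned round wooden dish of the round axe stone: outside 86 mm in diameter, with a round recess 70 mm in diameter and 8 mm deep. Its origin is at the centre of its underside on the bench. Floor of the recess 6 mm above the origin, rim 14 mm above it. Fixed to the bench; same brown wood as the other boxes.
Mind the look-alikes: they are no part of the job. There is more than one size of the fine_stone; the job needs the middle-sized.

How it is judged:
By the outcome, as a careful person would: the job done as asked, in the order asked, and still so for the second after the job is handed in, with the robot touching nothing.
It also fails if it takes over 138 s, if anything falls off the work surface, if the arm or the gripper's body presses on something with over 40 N, if the wrist force passes 120 N, or if a joint passes its speed limit or range.

### The arm

A 6-joint arm with a two-finger parallel gripper is mounted at the origin on the work surface. World frame = base frame: x ahead of the robot, y to its left, z up, the work surface at z = 0. Lengths are in mm, angles in degrees, forces in N, time in s.
With the tool pointing down it reaches from about 350 to 850 mm from the base axis. Payload 8.1 kg.
Tool frame: the origin (TCP) lies midway between the tips of the shut fingers; the grasp point (between the pads) lies 19 mm behind it; z points along the fingers, y is the line along which they close (so a half turn about z gives the same grasp; the last joint's range is limited). The gripper opens to 85 mm and grips with 20 to 120 N. Pads are 22 mm wide; open, the fingers measure 114 mm over their backs; the gripper's body (76 mm by 85 mm) begins 54 mm behind the grasp point. The pads swing forward as they close: fully open they stand 13 mm farther back than shut.
Start: joints at [-4.893, 7.471, 85.268, -0, 87.261, -4.893], TCP at [600.004, 0.022, 231.292] pointing down, gripper open.
Joint ranges: [-169.43, 169.43], [-51.17, 129.36], [1.28, 143.12], [-76.62, 256.62], [0, 156.53], [-152.29, 152.29]. Speed limits (degrees/s): [136.94, 136.94, 159.86, 180, 180, 180].

### API

Orientations are given as [roll, pitch, yaw] about the fixed x, y, z axes, in that order (R = Rz(yaw) Ry(pitch) Rx(roll)).
In Python, from bench import r gives the robot as it stands.
- The arm moves only by the tool apply_moves, never from a script. Its argument "steps" is a list of rows, each a list of 7 numbers: the opening, from -1 (shut) to 1 (fully open), then the shift along the tool's x, y, z in mm, then the turn, a rotation vector about the tool's x, y, z in units of 5 degrees (1.0 is 5 degrees). A call has exactly 8 rows; each row shifts and turns the commanded pose from where the row before left it, along the tool's axes as they then stand; what a row does not reach is not made up. A row lasts 1/10 s, in which the tool goes at most 50 mm and 8.59 degrees, less where a joint would pass 70% of its speed; a pose out of reach is approached as far as the arm can. A call is refused whole if a number of a shift passes 50 or a number of a turn 1, either way. A call with a gripper value outside its range is refused whole. The fingers move at their own pace and stop on an object; "squeeze" is the grip in N (left out, the last holds). Time passes only in rows, so rows that do not move let the fingers close, or fill a call up. It gives the time, the measured TCP pose, the force, the opening and the grip force at its end, in the units of the state.
- r.sense(): the state, without advancing time (a new reading comes with each control period).
- r.snapshot(name): name is "scene" or "side" or "wrist"; returns a dict with "color" (420x560x3 uint8, blue, green, red), "depth" (420x560 float32, mm along the optical axis (not along the pixel's ray), 0 where there is no reading), "mtx" (3x3 intrinsics, pixels), "T" (4x4, takes a point from camera to world coordinates); the wrist camera has in their place "hand_eye" (4x4, takes a point from camera to tool coordinates, whose origin is the TCP and whose axes are the flange's). Camera axes: x right, y down, z forward; pixel columns grow to the right and rows downward; lengths in mm; the calibration is good to about 2 mm. The wrist camera is an equidistant fisheye: a pixel r from the principal point sees the ray r / f radians off the axis. A picture is of the moment at which its call begins: read the wrist's pose just before it.
- r.hand_in(): hands the job in; it is judged then, once.
The state is a dict: "time": time; "joint_pos": joint angles; "qd": joint speeds; "joint_efforts": joint torques, N m; "tool_pos": TCP position; "tcp_rot": TCP orientation; "ft_force": force on the tool from outside, world axes, zero at the start; "wrist_torque": the same for the moment, N m; "finger_gap": finger opening in mm; "grip_force": force on a finger pad.
Only numpy, scipy, OpenCV 4.12 (cv2) and the standard library are available. Lean on these libraries where they do the work, as an engineer would, in place of code of your own. Each camera call takes 0.05 s, during which the arm holds its last target. There are 200 camera calls.

## Working session

There is one attempt and no reset: what is moved stays moved. The work goes in short steps, Python scripts to look and compute and a tool call to move; the robot and the scene stay as the last step left them, time stands still between calls to the robot, and variables do not carry over. Pictures are saved under pics/ and viewed, at most 14 in all, crops included, and the job is handed in when it is done.

Besides the shell and the picture viewer there is one more tool, called in YAML: its name, and indented under it one key for each argument. apply_moves: Moves the arm, as the interface text tells. Its arguments: {"type":"object","properties":{"steps":{"type":"array"},"squeeze":{"type":"number"}},"required":["steps"]}

```bash
mkdir -p pics; ls; python3 - <<'E'
from bench import r
import cv2,numpy as np
print(r.sense())
for n in("scene","side"):
    s=r.snapshot(n); cv2.imwrite(f"pics/{n}0.png",s["color"]); np.savez(f"{n}0.npz",**s); print(n,s["mtx"],s["T"])
E
```

```text
pics
{'time': 0.0, 'joint_pos': array([-4.89266629e+00,  7.51389115e+00,  8.53316125e+01, -1.90535339e-04,
        8.72606399e+01, -4.89365553e+00]), 'qd': array([-0.00886058,  0.01712721, -0.08921796,  0.05165642, -0.05338557,
       -0.00243079]), 'joint_efforts': array([-1.90700346e-03, -5.69404185e+01, -5.00557995e+01, -2.19391650e-04,
        1.44415747e-02,  7.24149572e-05]), 'tool_pos': array([5.99440257e+02, 7.31592609e-02, 2.30234751e+02]), 'tcp_rot': array([-1.79894227e+02, -8.86513457e-03,  9.00009903e+01]), 'ft_force': array([0.3976657 , 0.37501042, 0.29898478]), 'wrist_torque': array([ 0.00823615,  0.03187785, -0.03985631]), 'grip_force': 0.0, 'finger_gap': 85.21368810314279}
scene [[485.13280415   0.         287.10061595]
 [  0.         485.13280415 207.44725941]
 [  0.           0.           1.        ]] [[ 6.15712475e-01  5.53593802e-01 -5.60742409e-01  1.15392966e+03]
 [ 7.87911596e-01 -4.23808997e-01  4.46745174e-01 -4.88966595e+02]
 [ 9.66768198e-03 -7.16882024e-01 -6.97127463e-01  9.83682684e+02]
 [ 0.00000000e+00  0.00000000e+00  0.00000000e+00  1.00000000e+00]]
side [[445.358776     0.         283.95004517]
 [  0.         445.358776   207.21464288]
 [  0.           0.           1.        ]] [[-9.90606885e-01 -8.14510526e-02  1.09834988e-01  3.29115349e+02]
 [-1.36703305e-01  5.71139590e-01 -8.09389755e-01  9.69513958e+02]
 [ 3.19453749e-03 -8.16801870e-01 -5.76909438e-01  7.19761346e+02]
 [ 0.00000000e+00  0.00000000e+00  0.00000000e+00  1.00000000e+00]]
```

View pics/scene0.png

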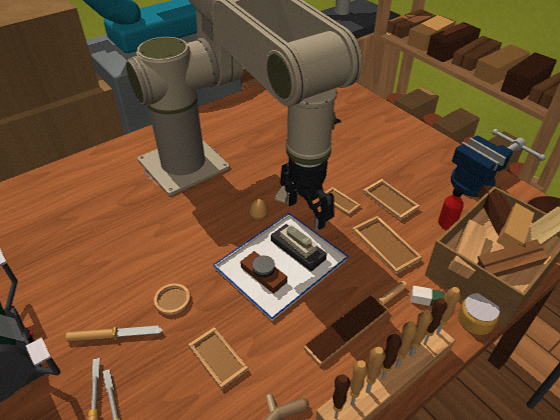

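View pics/side0.png

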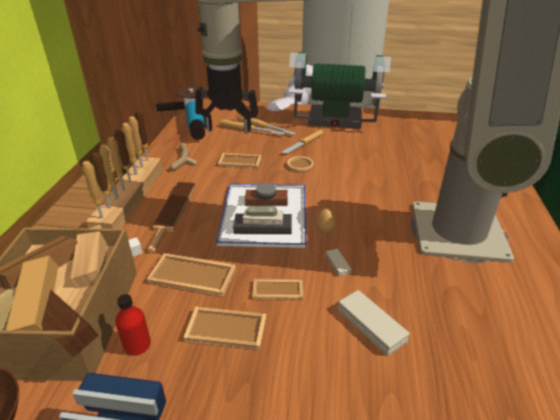

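Scene picture: the coarse, fine (cream) and slip stones are stacked at about (299,242), and the medium stone and puck at (264,268). Boxes are at (342,200), (391,200), (387,245) and (218,357), with the dish at (172,300). Side picture: two cream look-alikes lie loose at (338,262), which is small, and (372,320), which is large. The cream stone in the pile, at (263,215), should be the middle-sized one. Next I'll make orthophotos and height maps.

```bash
cat > h.py <<'E'
import numpy as np,cv2
def load(n): return dict(np.load(n))
def ortho(s,z,x0,x1,y0,y1,k):
    # image: col -> -y (left is +y), row -> -x (up is +x)
    xs=np.arange(x1,x0,-1/k); ys=np.arange(y1,y0,-1/k)
    Y,X=np.meshgrid(ys,xs); P=np.stack([X,Y,0*X+z,0*X+1],-1)@np.linalg.inv(s["T"]).T
    u=P[...,:3]@s["mtx"].T; uv=(u[...,:2]/u[...,2:]).astype(np.float32)
    return cv2.remap(s["color"],uv[...,0],uv[...,1],cv2.INTER_CUBIC)
def cloud(s):
    d=s["depth"]; v,u=np.indices(d.shape); m=s["mtx"]
    P=np.stack([(u-m[0,2])/m[0,0]*d,(v-m[1,2])/m[1,1]*d,d,np.ones_like(d)],-1)@s["T"].T
    P=P[...,:3]; P[d==0]=np.nan; return P
E
python3 - <<'E'
from h import *
for n in("scene0","side0"):
    s=load(n+".npz"); P=cloud(s)
    # box blobs: print bbox-ish/minAreaRect of points z 5..60 in region
    ok=(P[...,2]>8)&(P[...,2]<75)&(P[...,0]>200)&(P[...,0]<900)&(abs(P[...,1])<500)
    print(n,"bench z",np.nanmedian(P[(abs(P[...,2])<8)][:,2]))
    H=np.zeros((700,1000),np.uint8); q=P[ok]
    H[np.clip((900-q[:,0]).astype(int),0,699),np.clip((500-q[:,1]).astype(int),0,999)]=255
    H=cv2.morphologyEx(H,cv2.MORPH_CLOSE,np.ones((7,7)))
    cs,_=cv2.findContours(H,cv2.RETR_EXTERNAL,cv2.CHAIN_APPROX_NONE)
    for c in cs:
        (a,b),wh,an=cv2.minAreaRect(c)
        if min(wh)>15 and max(wh)<260: 
            m=(abs(P[...,0]-(900-b))<wh[1]/2+50)&(abs(P[...,1]-(500-a))<50)&ok
            print("x %.0f y %.0f"%(900-b,500-a),"size %.0f %.0f ang %.0f"%(*wh,an))
A=ortho(load("scene0.npz"),14,300,850,-400,400,1); B=ortho(load("side0.npz"),14,300,850,-400,400,1)
cv2.imwrite("pics/oA.png",A); cv2.imwrite("pics/oB.png",B)
E
```

```text
scene0 bench z -0.8218718624482335
x 312 y 158 size 30 56 ang 37
x 355 y 48 size 53 42 ang 29
x 420 y 298 size 82 29 ang 63
x 450 y -276 size 85 86 ang -0
x 489 y 288 size 29 54 ang 58
x 458 y -420 size 198 26 ang 32
x 514 y -494 size 17 51 ang 22
x 522 y -57 size 125 58 ang 82
x 511 y 61 size 155 65 ang 82
x 528 y 401 size 153 86 ang 90
x 588 y -491 size 16 123 ang 12
x 646 y -271 size 132 72 ang 88
x 696 y 446 size 51 27 ang 65
x 640 y 262 size 96 182 ang 5
x 828 y -223 size 87 59 ang 40
x 824 y 212 size 75 36 ang 50
x 888 y -170 size 23 41 ang 90
x 841 y 277 size 51 135 ang 15
side0 bench z -1.099574878430758
x 235 y 350 size 60 144 ang 45
x 309 y 175 size 33 81 ang 63
x 348 y 61 size 36 53 ang 6
x 434 y -453 size 117 26 ang 38
x 446 y -251 size 80 39 ang 85
x 438 y 282 size 111 56 ang 85
x 421 y 90 size 167 87 ang 35
x 458 y -136 size 39 95 ang 19
x 491 y -368 size 79 21 ang 34
x 522 y -56 size 118 63 ang 82
x 509 y 65 size 151 66 ang 84
x 524 y 401 size 151 84 ang 89
x 569 y -488 size 94 23 ang 90
x 599 y 123 size 33 52 ang 86
x 678 y 475 size 52 24 ang 58
x 646 y -239 size 25 129 ang 5
x 702 y -287 size 40 19 ang 33
x 639 y 263 size 92 182 ang 5
x 802 y 197 size 23 34 ang 50
x 831 y -273 size 21 41 ang 73
x 822 y -393 size 48 30 ang 79
x 826 y -221 size 86 47 ang 47
x 837 y -447 size 58 80 ang 37
x 882 y -485 size 16 16 ang 90
```

View pics/oB.png

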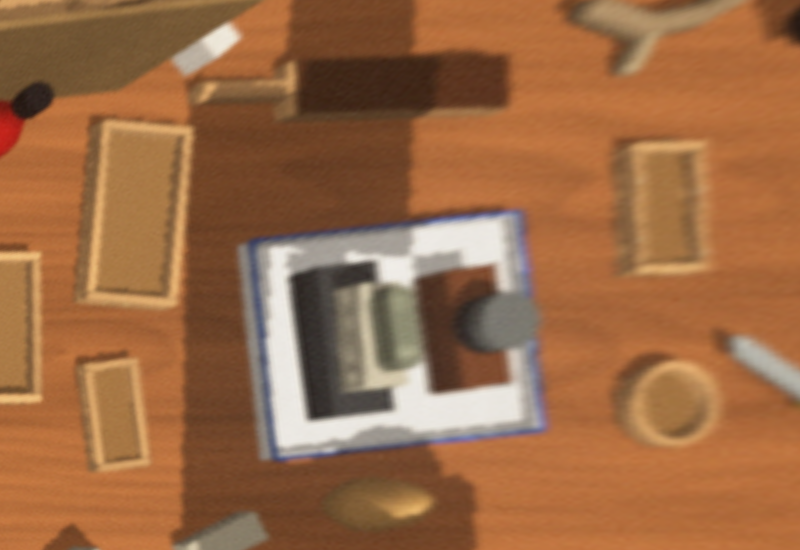

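View pics/oA.png

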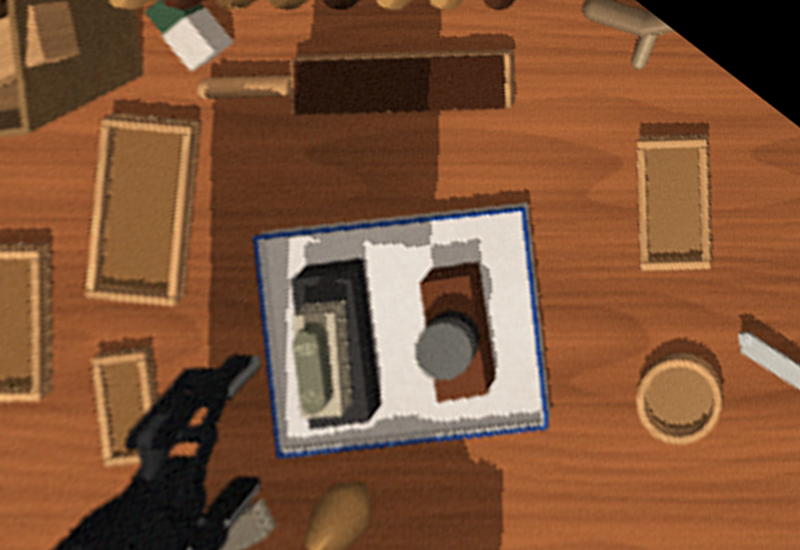

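Side orthophoto (1 px/mm): dish centre (669,402), fine box (664,207), coarse box (135,212), slip box (113,413), medium box (≈-35,326). The scene orthophoto shows the same boxes, shifted by up to 10 mm in y. So the fixed cameras give coarse positions only, and I'll refine them with the wrist camera. The first move raises the tool and turns it along the stones.

apply_moves:
  steps:
    - [1,0,0,-20,0,0,1]
    - [1,0,0,-20,0,0,1]
    - [1,0,0,-20,0,0,1]
    - [1,0,0,-20,0,0,1]
    - [1,0,0,-20,0,0,1]
    - [1,0,0,-20,0,0,1]
    - [1,0,0,-20,0,0,1]
    - [1,0,0,-20,0,0,1]
  squeeze: 30

```text
time: 0.9
tool_pos: [599.8, 0.1, 391.5]
tcp_rot: [-179.9, 0.0, 49.8]
ft_force: [0.2, 0.1, 0.2]
finger_gap: 85.3
grip_force: 0.0
```

apply_moves:
  steps:
    - [1,0,0,0,0,0,1]
    - [1,0,0,0,0,0,1]
    - [1,0,0,0,0,0,1]
    - [1,0,0,0,0,0,1]
    - [1,0,0,0,0,0,1]
    - [1,0,0,0,0,0,1]
    - [1,0,0,0,0,0,1]
    - [1,0,0,0,0,0,1]

```text
time: 1.7
tool_pos: [599.8, 0.0, 390.6]
tcp_rot: [-180.0, 0.1, 9.8]
ft_force: [0.4, 0.1, -0.1]
finger_gap: 85.6
grip_force: 0.0
```

apply_moves:
  steps:
    - [1,-40,0,0,0,0,0.5]
    - [1,-40,0,0,0,0,0]
    - [1,0,0,0,0,0,0]
    - [1,0,0,0,0,0,0]
    - [1,0,0,0,0,0,0]
    - [1,0,0,0,0,0,0]
    - [1,0,0,0,0,0,0]
    - [1,0,0,0,0,0,0]

```text
time: 2.5
tool_pos: [521.4, -12.1, 391.0]
tcp_rot: [-180.0, 0.0, 7.5]
ft_force: [0.3, -0.7, -0.5]
finger_gap: 85.2
grip_force: 0.0
```

```bash
cat >> h.py <<'E'
from scipy.spatial.transform import Rotation as R
def snap(name):
    from bench import r
    t=r.sense(); s=r.snapshot("wrist")
    T=np.eye(4); T[:3,:3]=R.from_euler("xyz",t["tcp_rot"],degrees=True).as_matrix(); T[:3,3]=t["tool_pos"]
    s["T"]=T@s["hand_eye"]; np.savez(name+".npz",**s); cv2.imwrite(f"pics/{name}.png",s["color"]); print(t["time"],t["tool_pos"],t["tcp_rot"],t["finger_gap"]); return s
def fpix(s,P):
    p=(np.asarray(P)-s["T"][:3,3])@s["T"][:3,:3]; m=s["mtx"]
    rr=np.hypot(p[...,0],p[...,1]); th=np.arctan2(rr,p[...,2]); k=th/np.maximum(rr,1e-9)
    return np.stack([m[0,2]+m[0,0]*k*p[...,0],m[1,2]+m[1,1]*k*p[...,1]],-1)
def fray(s,u,v):
    m=s["mtx"]; a=(u-m[0,2])/m[0,0]; b=(v-m[1,2])/m[1,1]; th=np.hypot(a,b); k=np.sinc(th/np.pi)
    return np.stack([k*a,k*b,np.cos(th)],-1)@s["T"][:3,:3].T
def fcloud(s):
    d=s["depth"]; v,u=np.indices(d.shape); q=fray(s,u,v); z=q@s["T"][:3,2]
    P=s["T"][:3,3]+q*(d/np.where(z>.05,z,np.nan))[...,None]; P[d==0]=np.nan; return P
def fortho(s,z,x0,x1,y0,y1,k):
    Y,X=np.meshgrid(np.arange(y1,y0,-1/k),np.arange(x1,x0,-1/k))
    uv=fpix(s,np.stack([X,Y,0*X+z],-1)).astype(np.float32)
    return cv2.remap(s["color"],uv[...,0],uv[...,1],cv2.INTER_CUBIC)
E
python3 - <<'E'
from h import *
s=snap("w1"); print(s["mtx"],s["hand_eye"]); 
E
```

```text
2.5 [521.3842595  -12.07056571 391.04231392] [-1.79992542e+02  2.78597186e-02  7.51339907e+00] 85.233215866456
[[325.1922621    0.         281.90468395]
 [  0.         325.1922621  206.00729018]
 [  0.           0.           1.        ]] [[-5.63980119e-04 -9.55573906e-01 -2.94751068e-01  7.41482962e+01]
 [ 9.99999052e-01 -9.09131696e-04  1.03396722e-03 -1.03051208e+00]
 [-1.25599963e-03 -2.94750206e-01  9.55573513e-01 -1.41308091e+02]
 [ 0.00000000e+00  0.00000000e+00  0.00000000e+00  1.00000000e+00]]
```

View pics/w1.png

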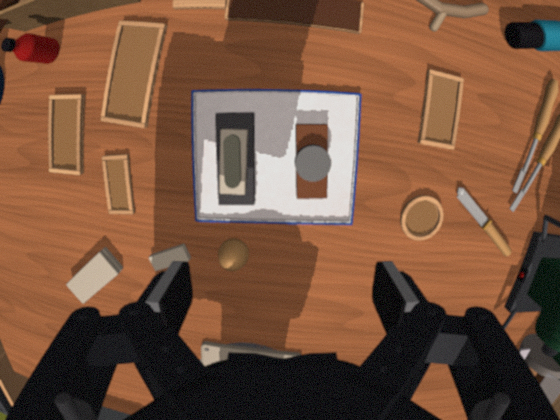

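The wrist view shows everything. Stones: slip (232,160) on cream (236,160) on coarse (236,158), and puck (313,163) on medium (311,162). Boxes: coarse (134,73), medium (66,134), slip (117,184), fine (441,108), dish (422,217). The cream look-alikes are loose: small (170,257) and large (94,276).

```bash
cat >> h.py <<'E'
def rects(P,zlo,zhi,box,close=5):
    ok=(P[...,2]>zlo)&(P[...,2]<zhi)&(P[...,0]>box[0])&(P[...,0]<box[1])&(P[...,1]>box[2])&(P[...,1]<box[3]); q=P[ok]
    H=np.zeros((2*(box[1]-box[0])+40,2*(box[3]-box[2])+40),np.uint8)
    H[(20+2*(box[1]-q[:,0])).astype(int),(20+2*(box[3]-q[:,1])).astype(int)]=255
    H=cv2.morphologyEx(H,cv2.MORPH_CLOSE,np.ones((close,close)))
    out=[]
    for c in cv2.findContours(H,cv2.RETR_EXTERNAL,cv2.CHAIN_APPROX_NONE)[0]:
        if cv2.contourArea(c)<1200: continue
        rc=cv2.minAreaRect(c); b=cv2.boxPoints(rc); e=[b[1]-b[0],b[2]-b[1]]; L=max(e,key=np.linalg.norm)
        yaw=np.degrees(np.arctan2(-L[0],-L[1])); yaw=(yaw+90)%180-90
        cx,cy=box[1]-(rc[0][1]-20)/2,box[3]-(rc[0][0]-20)/2
        z=[np.median(q[np.hypot(q[:,0]-cx,q[:,1]-cy)<d][:,2]) if (np.hypot(q[:,0]-cx,q[:,1]-cy)<d).any() else 0 for d in (8,)]
        print("z%g-%g: (%.1f,%.1f) %.0fx%.0f yaw %.1f zc %.1f"%(zlo,zhi,cx,cy,max(rc[1])/2,min(rc[1])/2,yaw,z[0]))
E
python3 - <<'E'
from h import *
s=load("w1.npz"); P=fcloud(s)
b=P[(abs(P[...,2])<6)&(abs(P[...,0]-520)<200)&(abs(P[...,1])<250)]; print("bench",np.median(b[:,2]),np.std(b[:,2]))
pile=(420,600,-110,110)
for lo,hi in((58,75),(42,58),(24,42)): rects(P,lo,hi,pile)
print("boxes")
for bx in((530,740,200,330),(440,610,350,460),(370,500,230,335),(570,730,-330,-210),(395,510,-330,-215)): rects(P,8.5,22,bx,9)
for h,n in((12,"z12"),):
    A=fortho(s,h,370,750,-340,460,1); cv2.imwrite("pics/ow.png",A)
E
```

```text
bench -0.8240650889168251 2.1356366924014174
z58-75: (508.8,62.6) 80x25 yaw 8.1 zc 61.5
z42-58: (519.8,-58.5) 56x55 yaw -56.3 zc 47.8
z42-58: (506.1,62.9) 101x41 yaw 4.5 zc 0.0
z24-42: (480.3,-64.6) 50x45 yaw -82.1 zc 27.9
z24-42: (554.7,-53.3) 50x47 yaw -81.8 zc 28.0
z24-42: (506.9,62.1) 151x61 yaw 7.0 zc 0.0
boxes
z8.5-22: (636.4,261.0) 181x92 yaw -5.4 zc 0.0
z8.5-22: (522.4,399.9) 151x83 yaw 0.9 zc 0.0
z8.5-22: (436.3,278.8) 109x55 yaw 7.2 zc 0.0
z8.5-22: (642.8,-272.3) 131x72 yaw 1.9 zc 0.0
z8.5-22: (446.6,-277.8) 84x84 yaw -85.1 zc 0.0
```

View pics/ow.png

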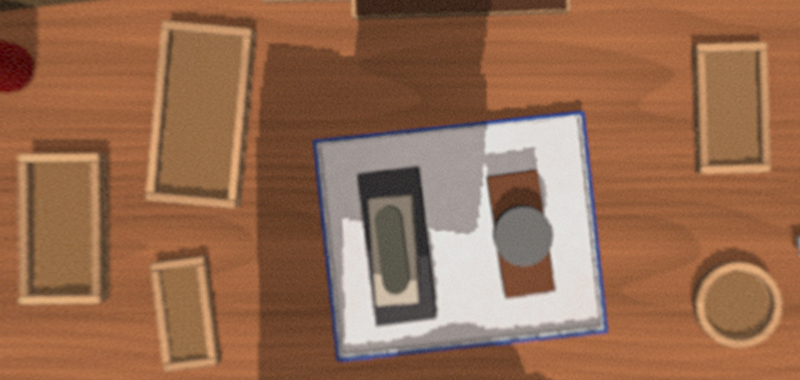

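The sizes match: the pile's cream stone measures 101x41 mm, so it is the middle-sized fine stone. I'll move above the slip stone and take a second, closer wrist view, with an enlarged crop to confirm.

apply_moves:
  steps:
    - [1,0,-15,35,0,0,0]
    - [1,0,-15,35,0,0,0]
    - [1,0,-15,35,0,0,0]
    - [1,0,-15,35,0,0,0]
    - [1,-2.7,-15.7,35,0,0,0]
    - [1,0,0,35,0,0,0]
    - [1,0,0,30,0,0,0]
    - [1,0,0,0,0,0,0]

```text
time: 3.35
tool_pos: [505.0, 62.7, 146.3]
tcp_rot: [-179.9, 0.5, 7.5]
ft_force: [-0.5, -0.3, 0.7]
finger_gap: 85.4
grip_force: 0.0
```

```bash
cat >> h.py <<'E'
def go(x,y,z,yaw):
    "delta from current measured pose to target in tool axes; turn in 5 deg units"
    from bench import r
    t=r.sense(); M=R.from_euler("xyz",t["tcp_rot"],degrees=True).as_matrix(); d=M.T@(np.array([x,y,z])-t["tool_pos"])
    q=(t["tcp_rot"][2]-yaw+90)%180-90
    print("t %.1f pose"%t["time"],t["tool_pos"].round(1),t["tcp_rot"].round(1),"delta",d.round(1),"turn units %.2f"%(q/5),"F",t["ft_force"].round(1),"gap %.1f"%t["finger_gap"])
E
python3 - <<'E'
from h import *
s=snap("w2"); P=fcloud(s); pile=(420,600,-110,110)
for lo,hi in((58,75),(42,58),(24,42)): rects(P,lo,hi,pile)
A=fortho(s,49,430,590,-110,130,3); cv2.imwrite("pics/crop2.png",A)
E
```

```text
3.35 [504.95957851  62.6812325  146.27109788] [-179.94683247    0.50344923    7.52602321] 85.38853525268071
z58-75: (509.1,63.1) 80x24 yaw 7.7 zc 61.7
z42-58: (519.7,-57.6) 55x55 yaw -53.7 zc 47.9
z42-58: (505.8,63.4) 101x41 yaw 3.9 zc 0.0
z24-42: (518.4,-56.9) 120x54 yaw 7.9 zc 0.0
z24-42: (507.0,62.6) 150x61 yaw 7.4 zc 0.0
```

View pics/crop2.png

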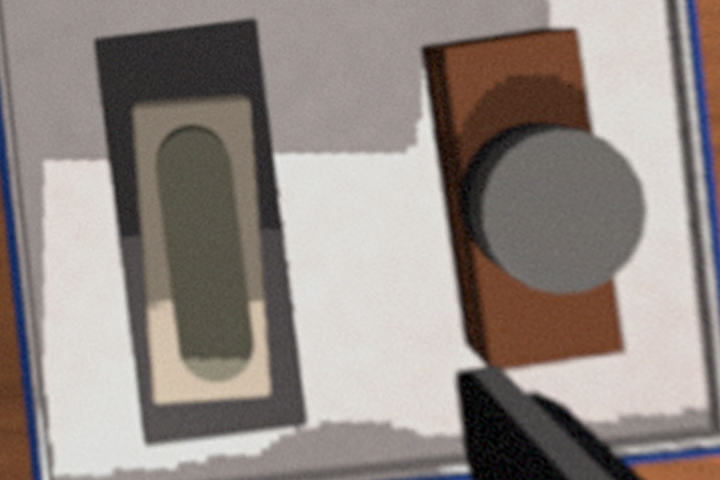

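The crop shows the slip (205,250) on the cream fine stone (200,250) on the coarse stone, and the puck (563,210) on the medium stone. The cream stone, at 101x41 mm, is the middle-sized fine stone; the loose ones at (170,257) and (94,276) in the wrist picture are the look-alikes. The heights match the text to within 1 mm. Now the slip stone.

apply_moves:
  steps:
    - [1,0,0,30,0,0,0]
    - [1,0,0,30,0,0,0]
    - [1,0,0,20,0,0,0]
    - [1,0,0,10,0,0,0]
    - [1,0,0,5,0,0,0]
    - [1,0,0,0,0,0,0]
    - [1,0,0,0,0,0,0]
    - [1,0,0,0,0,0,0]

```text
time: 4.2
tool_pos: [509.5, 62.6, 57.8]
tcp_rot: [180.0, -0.1, 7.5]
ft_force: [-0.1, 0.2, 0.0]
finger_gap: 85.1
grip_force: 0.0
```

```bash
python3 -c "
from h import *
go(509,63,56,7.7)"
```

```text
t 4.2 pose [509.5  62.6  57.8] [ 1.8e+02 -1.0e-01  7.5e+00] delta [-0.5 -0.5  1.8] turn units -0.04 F [-0.1  0.2  0. ] gap 85.1
```

apply_moves:
  steps:
    - [-1,0,-0.5,1,0,0,0]
    - [-1,0,0,0,0,0,0]
    - [-1,0,0,0,0,0,0]
    - [-1,0,0,0,0,0,0]
    - [-1,0,0,0,0,0,0]
    - [-1,0,0,0,0,0,0]
    - [-1,0,0,0,0,0,0]
    - [-1,0,0,0,0,0,0]
  squeeze: 35

```text
time: 5.0
tool_pos: [508.5, 63.1, 55.5]
tcp_rot: [180.0, -0.0, 7.5]
ft_force: [-0.1, 1.0, 3.0]
finger_gap: 22.9
grip_force: 34.7
```

apply_moves:
  steps:
    - [-1,0,0,-3,0,0,0]
    - [-1,0,0,-5,0,0,0]
    - [-1,0,0,-12,0,0,0]
    - [-1,0,0,-20,0,0,0]
    - [-1,0,0,-20,0,0,0]
    - [-1,0,0,-15,0,0,0]
    - [-1,-3,-10,-5,0,0,0]
    - [-1,-5,-20,0,0,0,0]

```text
time: 5.8
tool_pos: [497.2, 91.7, 136.7]
tcp_rot: [180.0, -0.1, 7.4]
ft_force: [0.7, 1.0, -0.8]
finger_gap: 22.6
grip_force: 34.4
```

apply_moves:
  steps:
    - [-1,-7,-35,0,0,0,0]
    - [-1,-7,-35,0,0,0,0]
    - [-1,-7,-35,0,0,0,0]
    - [-1,-6,-35,0,0,0,0]
    - [-1,-5,-30,0,0,0,0]
    - [-1,-3,-15,0,0,0,0]
    - [-1,0,-8,0,0,0,0]
    - [-1,0,0,0,0,0,0]

```text
time: 6.6
tool_pos: [436.3, 278.9, 135.0]
tcp_rot: [180.0, 0.0, 7.6]
ft_force: [0.3, 0.6, -1.5]
finger_gap: 22.9
grip_force: 34.4
```

```bash
python3 - <<'E'
from h import *
s=snap("w3"); P=fcloud(s)
rects(P,7,16,(370,500,230,335),9)
rects(P,8.5,22,(440,610,350,460),9)
go(436.3,278.8,13,7.2)
A=fortho(s,11,370,500,210,350,4); cv2.imwrite("pics/c3.png",A)
E
```

```text
6.6 [436.2704315  278.9073939  135.03024624] [1.79981996e+02 2.53135359e-02 7.56807187e+00] 22.925833545664236
z7-16: (438.5,279.8) 103x54 yaw 7.1 zc 0.0
z8.5-22: (521.7,400.5) 150x81 yaw 0.6 zc 0.0
t 6.7 pose [436.6 278.2 135.1] [180.    0.    7.5] delta [ -0.2  -0.7 122.1] turn units 0.06 F [-0.7 -0.1 -0.5] gap 23.0
```

View pics/c3.png

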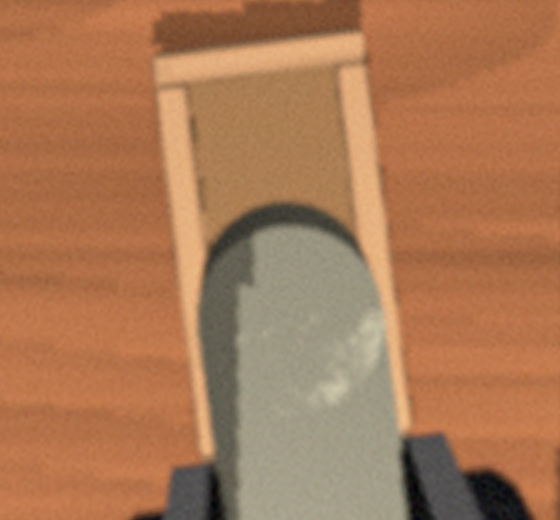

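The box's top rim runs (155,60)-(362,38) in the crop. That puts its centre at about (435,278.6), in agreement with the first view. Lowering.

apply_moves:
  steps:
    - [-1,-0.8,0,30,0,0,0]
    - [-1,0,0,30,0,0,0]
    - [-1,0,0,30,0,0,0]
    - [-1,0,0,15,0,0,0]
    - [-1,0,0,8,0,0,0]
    - [-1,0,0,5,0,0,0]
    - [-1,0,0,2,0,0,0]
    - [-1,0,0,0,0,0,0]

```text
time: 7.45
tool_pos: [436.6, 278.7, 16.2]
tcp_rot: [-180.0, -0.1, 7.5]
ft_force: [-0.5, 0.6, -0.6]
finger_gap: 23.4
grip_force: 34.4
```

apply_moves:
  steps:
    - [-1,0,0,0.5,0,0,0]
    - [-1,0,0,0.5,0,0,0]
    - [-1,0,0,0.5,0,0,0]
    - [-1,0,0,0,0,0,0]
    - [-1,0,0,0,0,0,0]
    - [-1,0,0,0,0,0,0]
    - [-1,0,0,0,0,0,0]
    - [-1,0,0,0,0,0,0]

```text
time: 8.25
tool_pos: [435.8, 278.4, 13.8]
tcp_rot: [-180.0, -0.0, 7.5]
ft_force: [-0.3, -0.2, -0.7]
finger_gap: 22.8
grip_force: 34.4
```

apply_moves:
  steps:
    - [-1,0,0,0.5,0,0,0]
    - [-1,0,0,0.5,0,0,0]
    - [-1,0,0,0,0,0,0]
    - [-1,0,0,0,0,0,0]
    - [-1,0,0,0,0,0,0]
    - [-1,0,0,0,0,0,0]
    - [-1,0,0,0,0,0,0]
    - [-1,0,0,0,0,0,0]

```text
time: 9.05
tool_pos: [435.8, 278.4, 12.8]
tcp_rot: [180.0, 0.0, 7.5]
ft_force: [-0.1, -0.1, -1.0]
finger_gap: 23.1
grip_force: 34.4
```

apply_moves:
  steps:
    - [-1,0,0,0.5,0,0,0]
    - [-1,0,0,0.5,0,0,0]
    - [-1,0,0,0,0,0,0]
    - [-1,0,0,0,0,0,0]
    - [-1,0,0,0,0,0,0]
    - [-1,0,0,0,0,0,0]
    - [-1,0,0,0,0,0,0]
    - [-1,0,0,0,0,0,0]

```text
time: 9.85
tool_pos: [435.9, 278.5, 12.5]
tcp_rot: [180.0, -0.0, 7.5]
ft_force: [-3.4, -1.2, 6.7]
finger_gap: 22.9
grip_force: 35.3
```

Contact with the floor at the expected height. Release and rise, then go to the puck at (519.7,-58).

apply_moves:
  steps:
    - [-0.2,0,0,0,0,0,0]
    - [-0.2,0,0,0,0,0,0]
    - [-0.2,0,0,0,0,0,0]
    - [-0.2,0,0,-3,0,0,0]
    - [-0.2,0,0,-10,0,0,0]
    - [1,0,0,-30,0,0,0]
    - [1,0,0,-40,0,0,0]
    - [1,0,0,-40,0,0,0]

```text
time: 10.65
tool_pos: [435.4, 278.2, 136.5]
tcp_rot: [180.0, 0.0, 7.5]
ft_force: [1.3, 1.8, -0.5]
finger_gap: 76.1
grip_force: 0.0
```

```bash
python3 - <<'E'
from h import *
s=snap("w4"); P=fcloud(s)
rects(P,13,30,(370,500,230,335),9)
cv2.imwrite("pics/c4.png",fortho(s,15,370,500,210,350,3))
go(519.7,-58,130,7.5)
E
```

```text
10.65 [435.36907024 278.23694618 136.52739978] [1.79991962e+02 3.06535447e-02 7.49910276e+00] 76.13547656578395
z13-30: (436.4,279.9) 80x24 yaw 7.3 zc 18.8
t 10.7 pose [439.3 280.3 144.9] [-179.8   -0.6    7.5] delta [ 35.4 345.9  14. ] turn units 0.00 F [3.7 2.1 6.2] gap 82.4
```

View pics/c4.png

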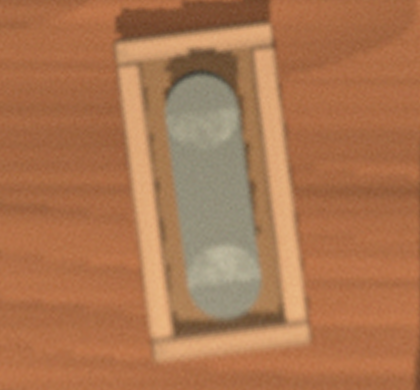

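Slip stone lies flat and centred in its box. Now the puck.

apply_moves:
  steps:
    - [1,5,30,0,0,0,0]
    - [1,5,45,0,0,0,0]
    - [1,5,45,0,0,0,0]
    - [1,5,45,0,0,0,0]
    - [1,5,45,0,0,0,0]
    - [1,5,45,0,0,0,0]
    - [1,5,45,0,0,0,0]
    - [1,4.5,30,0,0,0,0]

```text
time: 11.5
tool_pos: [518.6, -46.6, 135.8]
tcp_rot: [179.9, -0.1, 7.4]
ft_force: [0.4, 1.3, -0.4]
finger_gap: 85.4
grip_force: 0.0
```

apply_moves:
  steps:
    - [1,0,14.5,20,0,0,0]
    - [1,0,0,20,0,0,0]
    - [1,0,0,20,0,0,0]
    - [1,0,0,10,0,0,0]
    - [1,0,0,0,0,0,0]
    - [1,0,0,0,0,0,0]
    - [1,0,0,0,0,0,0]
    - [1,0,0,0,0,0,0]

```text
time: 12.3
tool_pos: [520.9, -58.0, 66.1]
tcp_rot: [180.0, -0.1, 7.5]
ft_force: [0.1, 0.0, -0.9]
finger_gap: 85.4
grip_force: 0.0
```

```bash
python3 - <<'E'
from h import *
s=snap("w5"); P=fcloud(s)
rects(P,42,58,(420,600,-110,20))
go(519.7,-58,36,7.5)
E
```

```text
12.3 [520.86968367 -58.04646654  66.07997341] [ 1.79959166e+02 -1.15064626e-01  7.51437644e+00] 85.39021421214845
z42-58: (519.7,-58.1) 55x55 yaw -81.3 zc 47.6
t 12.3 pose [520.7 -58.   65.9] [ 1.8e+02 -1.0e-01  7.5e+00] delta [-1.  -0.2 29.9] turn units 0.00 F [-0.1  0.4  0.2] gap 85.8
```

apply_moves:
  steps:
    - [1,-1,0,12,0,0,0]
    - [1,0,0,10,0,0,0]
    - [1,0,0,5,0,0,0]
    - [1,0,0,2,0,0,0]
    - [1,0,0,0,0,0,0]
    - [1,0,0,0,0,0,0]
    - [1,0,0,0,0,0,0]
    - [1,0,0,0,0,0,0]

```text
time: 13.15
tool_pos: [519.3, -58.2, 36.2]
tcp_rot: [180.0, -0.0, 7.5]
ft_force: [0.6, 0.5, 1.0]
finger_gap: 85.8
grip_force: 0.0
```

apply_moves:
  steps:
    - [-1,0,0,0,0,0,0]
    - [-1,0,0,0,0,0,0]
    - [-1,0,0,0,0,0,0]
    - [-1,0,0,0,0,0,0]
    - [-1,0,0,0,0,0,0]
    - [-1,0,0,0,0,0,0]
    - [-1,0,0,0,0,0,0]
    - [-1,0,0,0,0,0,0]
  squeeze: 45

```text
time: 13.95
tool_pos: [519.4, -58.2, 36.5]
tcp_rot: [180.0, -0.0, 7.5]
ft_force: [-1.2, -0.3, 4.4]
finger_gap: 53.8
grip_force: 46.9
```

```bash
python3 - <<'E'
from h import *
s=snap("w6"); P=fcloud(s)
go(446.6,-278,130,7.5)
# finger cloud in tool axes near tips
from bench import r
t=r.sense(); M=R.from_euler("xyz",t["tcp_rot"],degrees=True).as_matrix(); q=((P-t["tool_pos"])@M)
for a,b in((-46,-29.5),(29.5,46)):
    m=(q[...,1]>a)&(q[...,1]<b)&(abs(q[...,0])<13)&(q[...,2]<5)&(q[...,2]>-50); print(m.sum(),np.percentile(q[m][:,2],[50,90,97,100]) if m.any() else "")
E
```

```text
13.95 [519.38336121 -58.19915288  36.52846924] [ 1.79982527e+02 -4.72523883e-02  7.50093290e+00] 53.806548690220474
t 14.0 pose [519.4 -58.2  36.5] [180.   -0.    7.5] delta [-100.8  208.4  -93.5] turn units 0.00 F [-1.8 -0.3  5.7] gap 54.1
1270 [-33.98882443 -14.32725227  -9.53900934  -6.84159457]
993 [-33.49410703 -14.66752062  -9.86342477  -6.45149118]
```

apply_moves:
  steps:
    - [-1,0,0,-2,0,0,0]
    - [-1,0,0,-4,0,0,0]
    - [-1,0,0,-10,0,0,0]
    - [-1,0,0,-20,0,0,0]
    - [-1,0,0,-20,0,0,0]
    - [-1,0,0,-15,0,0,0]
    - [-1,0,0,-10,0,0,0]
    - [-1,-5,10,-5,0,0,0]

```text
time: 14.8
tool_pos: [516.0, -68.3, 123.1]
tcp_rot: [180.0, -0.1, 7.6]
ft_force: [-0.2, -0.1, -0.2]
finger_gap: 53.8
grip_force: 47.6
```

apply_moves:
  steps:
    - [-1,-10,20,0,0,0,0]
    - [-1,-15,30,0,0,0,0]
    - [-1,-16,34,0,0,0,0]
    - [-1,-16,34,0,0,0,0]
    - [-1,-16,34,0,0,0,0]
    - [-1,-12,25,0,0,0,0]
    - [-1,-7,14,0,0,0,0]
    - [-1,-3.8,7.4,0,0,0,0]

```text
time: 15.6
tool_pos: [445.1, -279.0, 121.2]
tcp_rot: [-180.0, 0.0, 7.4]
ft_force: [0.2, 0.8, -1.3]
finger_gap: 53.9
grip_force: 47.6
```

apply_moves:
  steps:
    - [-1,0,0,15,0,0,0]
    - [-1,0,0,15,0,0,0]
    - [-1,0,0,5,0,0,0]
    - [-1,0,0,0,0,0,0]
    - [-1,0,0,0,0,0,0]
    - [-1,0,0,0,0,0,0]
    - [-1,0,0,0,0,0,0]
    - [-1,0,0,0,0,0,0]

```text
time: 16.4
tool_pos: [446.6, -278.1, 87.3]
tcp_rot: [180.0, -0.0, 7.5]
ft_force: [0.5, 0.3, -1.4]
finger_gap: 53.8
grip_force: 47.6
```

```bash
python3 - <<'E'
from h import *
s=snap("w7"); P=fcloud(s)
ok=(abs(P[...,2]-13)<2)&(np.hypot(P[...,0]-446.6,P[...,1]+278)<50); q=P[ok]
# rim fit: circle radius 39 (mid-ring)
from scipy.optimize import least_squares
f=least_squares(lambda p:np.hypot(q[:,0]-p[0],q[:,1]-p[1])-39,[446,-278],loss="soft_l1"); print(len(q),f.x)
go(446.6,-278,14,7.5)
cv2.imwrite("pics/c7.png",fortho(s,14,390,510,-340,-215,4))
E
```

```text
16.4 [ 446.55552179 -278.07375185   87.32742968] [ 1.79959096e+02 -3.99752503e-02  7.50709170e+00] 53.77580345176599
2307 [ 445.16611587 -278.47144943]
t 16.4 pose [ 446.5 -278.1   87.2] [180.   -0.    7.5] delta [ 0.1 -0.1 73.2] turn units 0.00 F [-0.5 -0.2 -1.8] gap 53.4
```

View pics/c7.png

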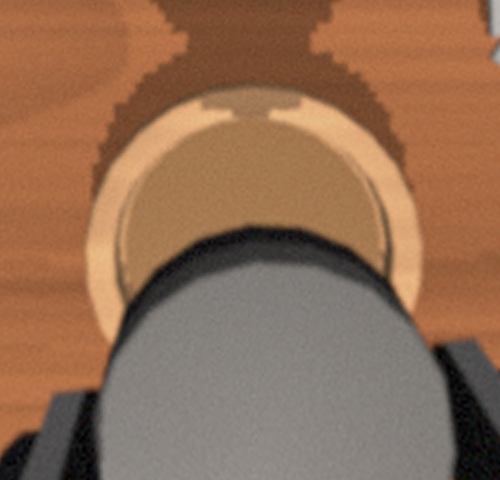

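Dish outer edge runs from column 87 to 422, top at row 87, giving a centre of (445.3,-278.6), so a 1 mm correction. Lower it.

apply_moves:
  steps:
    - [-1,-1.2,0.3,25,0,0,0]
    - [-1,0,0,20,0,0,0]
    - [-1,0,0,15,0,0,0]
    - [-1,0,0,7,0,0,0]
    - [-1,0,0,3,0,0,0]
    - [-1,0,0,1,0,0,0]
    - [-1,0,0,0.5,0,0,0]
    - [-1,0,0,0.5,0,0,0]

```text
time: 17.25
tool_pos: [445.7, -278.8, 15.7]
tcp_rot: [179.9, -0.1, 7.5]
ft_force: [-0.0, -0.7, -1.9]
finger_gap: 53.6
grip_force: 47.6
```

apply_moves:
  steps:
    - [-1,0,0,0.5,0,0,0]
    - [-1,0,0,0.3,0,0,0]
    - [-1,0,0,0,0,0,0]
    - [-1,0,0,0,0,0,0]
    - [-1,0,0,0,0,0,0]
    - [-1,0,0,0,0,0,0]
    - [-1,0,0,0,0,0,0]
    - [-1,0,0,0,0,0,0]

```text
time: 18.05
tool_pos: [445.0, -278.3, 14.0]
tcp_rot: [-180.0, 0.0, 7.5]
ft_force: [-0.3, 0.6, -1.8]
finger_gap: 53.7
grip_force: 47.6
```

apply_moves:
  steps:
    - [-1,0,0,0.5,0,0,0]
    - [-1,0,0,0.3,0,0,0]
    - [-1,0,0,0,0,0,0]
    - [-1,0,0,0,0,0,0]
    - [-1,0,0,0,0,0,0]
    - [-1,0,0,0,0,0,0]
    - [-1,0,0,0,0,0,0]
    - [-1,0,0,0,0,0,0]

```text
time: 18.85
tool_pos: [445.1, -278.4, 13.5]
tcp_rot: [180.0, -0.0, 7.5]
ft_force: [-1.9, 1.9, 5.3]
finger_gap: 54.1
grip_force: 48.2
```

Contact. Release, rise, look, and then head to the fine stone.

apply_moves:
  steps:
    - [0.7,0,0,0,0,0,0]
    - [0.8,0,0,0,0,0,0]
    - [1,0,0,0,0,0,0]
    - [1,0,0,-3,0,0,0]
    - [1,0,0,-15,0,0,0]
    - [1,0,0,-30,0,0,0]
    - [1,0,0,-30,0,0,0]
    - [1,0,0,-22,0,0,0]

```text
time: 19.65
tool_pos: [445.9, -279.0, 116.7]
tcp_rot: [179.9, -0.1, 7.5]
ft_force: [-0.4, 0.4, -0.2]
finger_gap: 85.7
grip_force: 0.0
```

apply_moves:
  steps:
    - [1,10,-30,0,0,0,0]
    - [1,12,-45,0,0,0,0]
    - [1,14,-45,0,0,0,0]
    - [1,16,-45,0,0,0,0]
    - [1,16,-45,0,0,0,0]
    - [1,16,-45,0,0,0,0]
    - [1,12,-45,0,0,0,0]
    - [1,8.5,-30.5,0,0,0,0.65]

```text
time: 20.45
tool_pos: [506.0, 65.9, 114.8]
tcp_rot: [-180.0, -0.1, 4.3]
ft_force: [-0.1, -1.4, 0.2]
finger_gap: 85.3
grip_force: 0.0
```

apply_moves:
  steps:
    - [1,0,0,20,0,0,0]
    - [1,0,0,20,0,0,0]
    - [1,0,0,10,0,0,0]
    - [1,0,0,0,0,0,0]
    - [1,0,0,0,0,0,0]
    - [1,0,0,0,0,0,0]
    - [1,0,0,0,0,0,0]
    - [1,0,0,0,0,0,0]

```text
time: 21.25
tool_pos: [506.1, 62.8, 63.9]
tcp_rot: [180.0, -0.1, 4.2]
ft_force: [-0.3, 0.4, 0.7]
finger_gap: 85.6
grip_force: 0.0
```

```bash
python3 - <<'E'
from h import *
s=snap("w8"); P=fcloud(s)
rects(P,42,58,(420,600,10,110)); rects(P,20,35,(390,500,-330,-220))
q=P[(abs(P[...,0]-506)<40)&(abs(P[...,1]-63)<12)]; print("fine top",np.nanmedian(q[:,2]))
go(505.8,63.4,39,4.2)
E
```

```text
21.25 [506.06587688  62.819823    63.94797199] [ 1.79996420e+02 -6.94605876e-02  4.22828611e+00] 85.56205882559944
z42-58: (505.8,63.3) 100x41 yaw 4.2 zc 47.6
fine top 137.82730637931775
t 21.3 pose [505.9  62.9  63.7] [ 1.8e+02 -1.0e-01  4.2e+00] delta [-0.1 -0.5 24.7] turn units 0.01 F [ 0.1  0.4 -0.1] gap 85.5
```

apply_moves:
  steps:
    - [1,0,-0.4,12,0,0,0]
    - [1,0,0,8,0,0,0]
    - [1,0,0,4,0,0,0]
    - [1,0,0,2,0,0,0]
    - [1,0,0,0,0,0,0]
    - [1,0,0,0,0,0,0]
    - [1,0,0,0,0,0,0]
    - [1,0,0,0,0,0,0]

```text
time: 22.1
tool_pos: [505.8, 63.4, 37.6]
tcp_rot: [-180.0, -0.0, 4.2]
ft_force: [0.6, -0.3, -0.0]
finger_gap: 85.1
grip_force: 0.0
```

apply_moves:
  steps:
    - [-1,0,0,0,0,0,0]
    - [-1,0,0,0,0,0,0]
    - [-1,0,0,0,0,0,0]
    - [-1,0,0,0,0,0,0]
    - [-1,0,0,0,0,0,0]
    - [-1,0,0,0,0,0,0]
    - [-1,0,0,0,0,0,0]
    - [-1,0,0,0,0,0,0]
  squeeze: 50

```text
time: 22.9
tool_pos: [505.9, 63.4, 37.6]
tcp_rot: [180.0, -0.0, 4.3]
ft_force: [-1.0, 0.5, 6.2]
finger_gap: 38.4
grip_force: 51.3
```

apply_moves:
  steps:
    - [-1,0,0,-2,0,0,0]
    - [-1,0,0,-3,0,0,0]
    - [-1,0,0,-8,0,0,0]
    - [-1,0,0,-15,0,0,0]
    - [-1,0,0,-20,0,0,0]
    - [-1,0,0,-20,0,0,0]
    - [-1,0,0,-15,0,0,0]
    - [-1,0,0,-5,0,0,0]

```text
time: 23.7
tool_pos: [507.0, 63.4, 128.1]
tcp_rot: [180.0, -0.2, 4.3]
ft_force: [0.8, -0.1, -2.5]
finger_gap: 38.8
grip_force: 50.6
```

```bash
python3 - <<'E'
from h import *
go(642.8,-272,126,1.5)
E
```

```text
t 23.7 pose [507.   63.4 128.1] [180.   -0.2   4.3] delta [110.5 344.6   2.7] turn units 0.55 F [ 0.8 -0.1 -2.5] gap 38.8
```

apply_moves:
  steps:
    - [-1,4,12,0,0,0,0]
    - [-1,8,25,0,0,0,0]
    - [-1,11,35,0,0,0,0]
    - [-1,12,38,0,0,0,0]
    - [-1,12,38,0,0,0,0]
    - [-1,12,38,0,0,0,0]
    - [-1,12,38,0,0,0,0]
    - [-1,12,38,0,0,0,0]

```text
time: 24.5
tool_pos: [607.1, -194.1, 123.3]
tcp_rot: [-179.9, 0.1, 4.2]
ft_force: [1.1, 1.0, -1.4]
finger_gap: 38.4
grip_force: 50.6
```

apply_moves:
  steps:
    - [-1,12,36,0,0,0,0]
    - [-1,9,27,0,0,0,0]
    - [-1,5,15,0,0,0,0]
    - [-1,1.5,4.6,0,0,0,0.55]
    - [-1,0,0,0,0,0,0]
    - [-1,0,0,0,0,0,0]
    - [-1,0,0,0,0,0,0]
    - [-1,0,0,0,0,0,0]

```text
time: 25.3
tool_pos: [641.0, -271.6, 125.0]
tcp_rot: [-180.0, 0.0, 1.6]
ft_force: [0.3, -0.3, -1.8]
finger_gap: 38.5
grip_force: 50.7
```

```bash
python3 - <<'E'
from h import *
s=snap("w9"); P=fcloud(s)
rects(P,8.5,17,(570,730,-330,-210),9)
rects(P,20,35,(390,500,-330,-220))
go(642.8,-272,14.5,1.5)
cv2.imwrite("pics/c9.png",fortho(s,14,560,730,-330,-215,4)[:480])
E
```

```text
25.3 [ 641.04329155 -271.57711107  125.0211055 ] [-1.79989732e+02  2.03413506e-02  1.56897244e+00] 38.473851712808155
z8.5-17: (689.0,-271.1) 71x38 yaw -88.5 zc 0.0
t 25.4 pose [ 641.1 -271.6  125.2] [-180.     0.     1.6] delta [  1.7   0.5 110.7] turn units 0.01 F [ 0.4  0.3 -2.1] gap 38.8
```

View pics/c9.png

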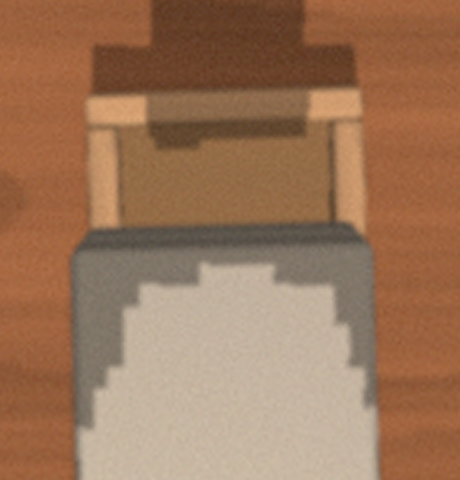

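Box's far edge runs (87,97)-(361,88), giving a centre of (642.3,-272.6) and yaw 1.7. Lower it.

apply_moves:
  steps:
    - [-1,1.2,1,25,0,0,0]
    - [-1,0,0,30,0,0,0]
    - [-1,0,0,25,0,0,0]
    - [-1,0,0,15,0,0,0]
    - [-1,0,0,8,0,0,0]
    - [-1,0,0,4,0,0,0]
    - [-1,0,0,1.5,0,0,0]
    - [-1,0,0,0.5,0,0,0]

```text
time: 26.15
tool_pos: [643.4, -273.5, 17.6]
tcp_rot: [179.9, -0.1, 1.5]
ft_force: [-0.4, 0.1, -2.3]
finger_gap: 38.3
grip_force: 50.7
```

apply_moves:
  steps:
    - [-1,0,0,0.5,0,0,0]
    - [-1,0,0,0.3,0,0,0]
    - [-1,0,0,0,0,0,0]
    - [-1,0,0,0,0,0,0]
    - [-1,0,0,0,0,0,0]
    - [-1,0,0,0,0,0,0]
    - [-1,0,0,0,0,0,0]
    - [-1,0,0,0,0,0,0]

```text
time: 26.95
tool_pos: [642.4, -273.0, 15.4]
tcp_rot: [-180.0, 0.0, 1.5]
ft_force: [-0.4, -0.6, -2.6]
finger_gap: 38.3
grip_force: 50.7
```

apply_moves:
  steps:
    - [-1,0,0,0.5,0,0,0]
    - [-1,0,0,0.3,0,0,0]
    - [-1,0,0,0.2,0,0,0]
    - [-1,0,0,0,0,0,0]
    - [-1,0,0,0,0,0,0]
    - [-1,0,0,0,0,0,0]
    - [-1,0,0,0,0,0,0]
    - [-1,0,0,0,0,0,0]

```text
time: 27.75
tool_pos: [642.5, -273.1, 14.7]
tcp_rot: [180.0, -0.0, 1.5]
ft_force: [-4.1, 0.5, 3.5]
finger_gap: 38.4
grip_force: 51.3
```

apply_moves:
  steps:
    - [0.2,0,0,0,0,0,0]
    - [0.5,0,0,0,0,0,0]
    - [1,0,0,0,0,0,0]
    - [1,0,0,-3,0,0,0]
    - [1,0,0,-15,0,0,0]
    - [1,0,0,-30,0,0,0]
    - [1,0,0,-30,0,0,0]
    - [1,0,0,-22,0,0,0]

```text
time: 28.55
tool_pos: [643.6, -273.6, 118.5]
tcp_rot: [179.9, -0.2, 1.5]
ft_force: [0.6, -0.1, 0.6]
finger_gap: 85.4
grip_force: 0.0
```

apply_moves:
  steps:
    - [1,-15,-25,0,0,0,0]
    - [1,-20,-40,0,0,0,0]
    - [1,-22,-40,0,0,0,0]
    - [1,-22,-40,0,0,0,0]
    - [1,-22,-40,0,0,0,0]
    - [1,-17.8,-33.2,0,0,0,-0.6]
    - [1,0,0,0,0,0,-0.6]
    - [1,0,0,0,0,0,0]

```text
time: 29.35
tool_pos: [518.2, -57.2, 116.0]
tcp_rot: [180.0, -0.1, 7.7]
ft_force: [0.7, 0.3, 1.4]
finger_gap: 85.5
grip_force: 0.0
```

```bash
python3 - <<'E'
from h import *
s=snap("w10"); P=fcloud(s)
rects(P,20,35,(420,600,-110,0)); rects(P,20,35,(420,600,10,110))
rects(P,17.5,35,(570,730,-330,-210)); rects(P,17.5,35,(390,500,-330,-220))
go(518,-58,30,7.7)
E
```

```text
29.35 [518.23704202 -57.20055097 115.95991887] [ 1.79954150e+02 -1.18338499e-01  7.65337350e+00] 85.52023518898032
z20-35: (518.5,-58.5) 120x51 yaw 8.6 zc 27.7
z20-35: (506.7,62.5) 151x62 yaw 7.1 zc 27.5
z17.5-35: (642.1,-271.3) 100x43 yaw 1.8 zc 25.1
z17.5-35: (453.2,-277.3) 55x41 yaw 82.7 zc 24.9
t 29.4 pose [518.7 -57.9 116. ] [ 1.799e+02 -1.000e-01  7.500e+00] delta [-0.9 -0.1 86. ] turn units -0.04 F [-0.   0.5 -1. ] gap 85.3
```

apply_moves:
  steps:
    - [1,0,0.6,25,0,0,-0.2]
    - [1,0,0,30,0,0,0]
    - [1,0,0,25,0,0,0]
    - [1,0,0,14,0,0,0]
    - [1,0,0,6,0,0,0]
    - [1,0,0,2.5,0,0,0]
    - [1,0,0,0,0,0,0]
    - [1,0,0,0,0,0,0]

```text
time: 30.2
tool_pos: [519.2, -58.9, 13.2]
tcp_rot: [180.0, -0.1, 8.5]
ft_force: [-0.1, 0.1, 0.3]
finger_gap: 85.6
grip_force: 0.0
```

apply_moves:
  steps:
    - [-1,0,0,0,0,0,0]
    - [-1,0,0,0,0,0,0]
    - [-1,0,0,0,0,0,0]
    - [-1,0,0,0,0,0,0]
    - [-1,0,0,0,0,0,0]
    - [-1,0,0,0,0,0,0]
    - [-1,0,0,0,0,0,0]
    - [-1,0,0,0,0,0,0]
  squeeze: 70

```text
time: 31.0
tool_pos: [518.9, -58.8, 12.9]
tcp_rot: [180.0, -0.1, 8.5]
ft_force: [-0.4, 0.7, 6.2]
finger_gap: 48.4
grip_force: 73.8
```

apply_moves:
  steps:
    - [-1,0,0,-2,0,0,0]
    - [-1,0,0,-3,0,0,0]
    - [-1,0,0,-8,0,0,0]
    - [-1,0,0,-15,0,0,0]
    - [-1,0,0,-25,0,0,0]
    - [-1,0,0,-25,0,0,0]
    - [-1,0,0,-20,0,0,0]
    - [-1,0,0,-8,0,0,0]

```text
time: 31.8
tool_pos: [519.9, -59.0, 121.7]
tcp_rot: [179.9, -0.3, 8.5]
ft_force: [1.3, -0.1, -4.6]
finger_gap: 48.3
grip_force: 73.2
```

```bash
python3 - <<'E'
from h import *
go(522.2,400.2,120,0.8)
E
```

```text
t 31.8 pose [519.9 -59.  121.7] [179.9  -0.3   8.5] delta [  70.2 -453.8    1.2] turn units 1.54 F [ 1.3 -0.1 -4.6] gap 48.3
```

apply_moves:
  steps:
    - [-1,2,-12,0,0,0,0]
    - [-1,4,-25,0,0,0,0]
    - [-1,6,-35,0,0,0,0]
    - [-1,6,-38,0,0,0,0]
    - [-1,6,-38,0,0,0,0]
    - [-1,6,-38,0,0,0,0]
    - [-1,6,-38,0,0,0,0]
    - [-1,6,-38,0,0,0,0]

```text
time: 32.6
tool_pos: [519.3, 208.8, 116.4]
tcp_rot: [180.0, 0.1, 8.5]
ft_force: [1.0, -0.4, -2.9]
finger_gap: 48.1
grip_force: 73.1
```

apply_moves:
  steps:
    - [-1,6,-38,0,0,0,0]
    - [-1,6,-38,0,0,0,0]
    - [-1,6,-38,0,0,0,0]
    - [-1,5,-32,0,0,0,0]
    - [-1,3,-20,0,0,0,0]
    - [-1,2.2,-16,0,0,0,0]
    - [-1,0,-9.8,0,0,0,0.7]
    - [-1,0,0,0,0,0,0.8]

```text
time: 33.4
tool_pos: [519.0, 401.9, 116.5]
tcp_rot: [180.0, 0.1, 0.9]
ft_force: [0.8, 0.2, -4.4]
finger_gap: 48.3
grip_force: 73.2
```

apply_moves:
  steps:
    - [-1,0,0,0,0,0,0]
    - [-1,0,0,0,0,0,0]
    - [-1,0,0,0,0,0,0]
    - [-1,0,0,0,0,0,0]
    - [-1,0,0,0,0,0,0]
    - [-1,0,0,0,0,0,0]
    - [-1,0,0,0,0,0,0]
    - [-1,0,0,0,0,0,0]

```text
time: 34.2
tool_pos: [520.5, 400.5, 118.0]
tcp_rot: [-180.0, -0.0, 1.0]
ft_force: [0.4, 0.2, -3.5]
finger_gap: 48.1
grip_force: 73.2
```

```bash
python3 - <<'E'
from h import *
s=snap("w11"); P=fcloud(s)
rects(P,8.5,22,(440,610,350,460),9)
go(522,400.2,15,0.8)
cv2.imwrite("pics/c11.png",fortho(s,16,500,620,340,460,4))
E
```

```text
34.2 [520.45278847 400.54927798 117.96393656] [-1.79996562e+02 -5.04105620e-03  1.00212372e+00] 48.11183646638048
z8.5-22: (584.0,401.5) 81x26 yaw -89.6 zc 14.7
t 34.2 pose [520.4 400.6 117.9] [-180.   -0.    1.] delta [  1.6   0.4 102.9] turn units 0.04 F [-1.   0.1 -4.1] gap 48.2
```

View pics/c11.png

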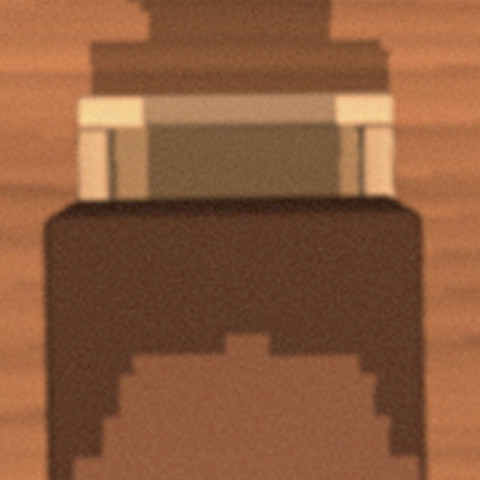

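Far edge spans columns 78-393 at row 95, giving a centre of (521.4,400.4) and yaw about 0.6. Lower it.

apply_moves:
  steps:
    - [-1,1.2,0.2,25,0,0,0.06]
    - [-1,0,0,28,0,0,0]
    - [-1,0,0,22,0,0,0]
    - [-1,0,0,14,0,0,0]
    - [-1,0,0,7,0,0,0]
    - [-1,0,0,3,0,0,0]
    - [-1,0,0,1.5,0,0,0]
    - [-1,0,0,0.5,0,0,0]

```text
time: 35.05
tool_pos: [522.4, 400.9, 18.1]
tcp_rot: [-179.9, -0.1, 0.7]
ft_force: [-0.5, -0.6, -4.0]
finger_gap: 48.4
grip_force: 73.2
```

apply_moves:
  steps:
    - [-1,0,0,0.5,0,0,0]
    - [-1,0,0,0.5,0,0,0]
    - [-1,0,0,0,0,0,0]
    - [-1,0,0,0,0,0,0]
    - [-1,0,0,0,0,0,0]
    - [-1,0,0,0,0,0,0]
    - [-1,0,0,0,0,0,0]
    - [-1,0,0,0,0,0,0]

```text
time: 35.85
tool_pos: [521.6, 400.4, 15.9]
tcp_rot: [180.0, 0.0, 0.7]
ft_force: [0.1, 0.8, -4.5]
finger_gap: 47.9
grip_force: 73.2
```

apply_moves:
  steps:
    - [-1,0,0,0.5,0,0,0]
    - [-1,0,0,0.4,0,0,0]
    - [-1,0,0,0.2,0,0,0]
    - [-1,0,0,0,0,0,0]
    - [-1,0,0,0,0,0,0]
    - [-1,0,0,0,0,0,0]
    - [-1,0,0,0,0,0,0]
    - [-1,0,0,0,0,0,0]

```text
time: 36.65
tool_pos: [521.6, 400.4, 15.0]
tcp_rot: [180.0, -0.0, 0.7]
ft_force: [-3.8, -2.5, 2.2]
finger_gap: 48.2
grip_force: 73.8
```

apply_moves:
  steps:
    - [0.5,0,0,0,0,0,0]
    - [0.7,0,0,0,0,0,0]
    - [1,0,0,0,0,0,0]
    - [1,0,0,-3,0,0,0]
    - [1,0,0,-15,0,0,0]
    - [1,0,0,-30,0,0,0]
    - [1,0,0,-35,0,0,0]
    - [1,0,0,-22,0,0,0]

```text
time: 37.45
tool_pos: [522.9, 401.3, 124.5]
tcp_rot: [-179.9, -0.2, 0.7]
ft_force: [0.8, 0.4, -0.0]
finger_gap: 85.5
grip_force: 0.0
```

apply_moves:
  steps:
    - [1,-2.5,30,0,0,0,0]
    - [1,-2.5,45,0,0,0,0]
    - [1,-2.5,45,0,0,0,0]
    - [1,-2.5,45,0,0,0,0]
    - [1,-2.5,45,0,0,0,0]
    - [1,-2.5,45,0,0,0,0]
    - [1,-2,45,0,0,0,0]
    - [1,-1.9,37.7,0,0,0,-0.65]

```text
time: 38.25
tool_pos: [507.1, 60.3, 121.5]
tcp_rot: [180.0, -0.1, 3.9]
ft_force: [0.3, 0.0, -0.2]
finger_gap: 85.6
grip_force: 0.0
```

apply_moves:
  steps:
    - [1,0,0,0,0,0,-0.65]
    - [1,0,0,10,0,0,0]
    - [1,0,0,10,0,0,0]
    - [1,0,0,5,0,0,0]
    - [1,0,0,0,0,0,0]
    - [1,0,0,0,0,0,0]
    - [1,0,0,0,0,0,0]
    - [1,0,0,0,0,0,0]

```text
time: 39.05
tool_pos: [507.1, 62.7, 95.2]
tcp_rot: [180.0, -0.0, 7.2]
ft_force: [-0.2, -0.4, -0.2]
finger_gap: 85.6
grip_force: 0.0
```

```bash
python3 - <<'E'
from h import *
s=snap("w12"); P=fcloud(s)
rects(P,20,35,(420,600,10,115)); rects(P,20,40,(440,610,350,460))
go(506.8,62.5,12.5,7.2)
E
```

```text
39.05 [507.12791595  62.70828943  95.15092843] [ 1.79996054e+02 -3.22410149e-02  7.21613393e+00] 85.55963174864921
z20-35: (506.5,62.7) 150x61 yaw 7.2 zc 27.6
t 39.1 pose [507.1  62.7  95.1] [180.   -0.    7.2] delta [-0.4  0.1 82.6] turn units 0.00 F [0.  0.3 0. ] gap 85.6
```

apply_moves:
  steps:
    - [1,-0.5,0,20,0,0,0]
    - [1,0,0,25,0,0,0]
    - [1,0,0,20,0,0,0]
    - [1,0,0,11,0,0,0]
    - [1,0,0,5,0,0,0]
    - [1,0,0,2,0,0,0]
    - [1,0,0,0,0,0,0]
    - [1,0,0,0,0,0,0]

```text
time: 39.9
tool_pos: [507.3, 62.4, 12.8]
tcp_rot: [180.0, -0.1, 7.2]
ft_force: [-0.1, 0.3, 0.2]
finger_gap: 85.5
grip_force: 0.0
```

apply_moves:
  steps:
    - [-1,0,0,0,0,0,0]
    - [-1,0,0,0,0,0,0]
    - [-1,0,0,0,0,0,0]
    - [-1,0,0,0,0,0,0]
    - [-1,0,0,0,0,0,0]
    - [-1,0,0,0,0,0,0]
    - [-1,0,0,0,0,0,0]
    - [-1,0,0,0,0,0,0]
  squeeze: 95

```text
time: 40.7
tool_pos: [507.3, 62.4, 13.2]
tcp_rot: [180.0, -0.1, 7.2]
ft_force: [-2.3, -0.0, 8.9]
finger_gap: 57.5
grip_force: 103.4
```

apply_moves:
  steps:
    - [-1,0,0,-2,0,0,0]
    - [-1,0,0,-3,0,0,0]
    - [-1,0,0,-8,0,0,0]
    - [-1,0,0,-15,0,0,0]
    - [-1,0,0,-25,0,0,0]
    - [-1,0,0,-25,0,0,0]
    - [-1,0,0,-20,0,0,0]
    - [-1,0,0,-8,0,0,0]

```text
time: 41.5
tool_pos: [508.2, 62.5, 121.5]
tcp_rot: [180.0, -0.3, 7.2]
ft_force: [0.7, 0.0, -5.1]
finger_gap: 57.3
grip_force: 102.6
```

```bash
python3 - <<'E'
from h import *
go(636.4,261,118,-5.5)
E
```

```text
t 41.5 pose [508.2  62.5 121.5] [180.   -0.3   7.2] delta [ 152.1 -180.9    4.2] turn units 2.54 F [ 0.7  0.  -5.1] gap 57.3
```

apply_moves:
  steps:
    - [-1,6,-7,0,0,0,0]
    - [-1,12,-14,0,0,0,0]
    - [-1,20,-24,0,0,0,0]
    - [-1,25,-30,0,0,0,0]
    - [-1,27,-32,0,0,0,0]
    - [-1,25,-30,0,0,0,0]
    - [-1,19,-23,0,0,0,0]
    - [-1,12,-14,0,0,0,0]

```text
time: 42.3
tool_pos: [629.2, 256.1, 115.3]
tcp_rot: [-180.0, 0.1, 7.3]
ft_force: [-0.4, -0.2, -5.0]
finger_gap: 57.3
grip_force: 102.5
```

apply_moves:
  steps:
    - [-1,6.1,-6.9,0,0,0,0.4]
    - [-1,0,0,0,0,0,0.6]
    - [-1,0,0,0,0,0,0.6]
    - [-1,0,0,0,0,0,0.6]
    - [-1,0,0,0,0,0,0.34]
    - [-1,0,0,0,0,0,0]
    - [-1,0,0,0,0,0,0]
    - [-1,0,0,0,0,0,0]

```text
time: 43.1
tool_pos: [634.4, 261.0, 117.4]
tcp_rot: [180.0, 0.0, -5.5]
ft_force: [0.1, 0.5, -4.8]
finger_gap: 57.3
grip_force: 102.5
```

```bash
python3 - <<'E'
from h import *
s=snap("w13"); P=fcloud(s)
rects(P,8.5,22,(530,760,200,330),9)
go(636.4,261,15,-5.5)
cv2.imwrite("pics/c13.png",fortho(s,16,640,760,190,310,4))
E
```

```text
43.1 [634.43960909 260.95719828 117.44102784] [ 1.79990938e+02  2.31796147e-02 -5.45534295e+00] 57.259889342419605
z8.5-22: (717.3,254.5) 90x17 yaw 84.5 zc 14.7
t 43.1 pose [634.5 261.  117.6] [180.    0.   -5.5] delta [  1.9  -0.2 102.6] turn units 0.01 F [-0.6 -0.  -4.5] gap 57.2
```

View pics/c13.png

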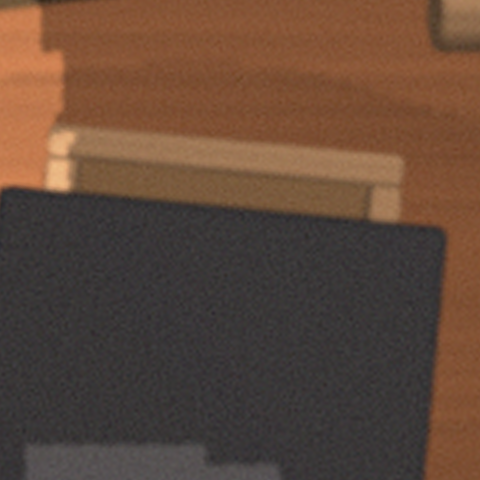

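Far edge runs (50,130)-(403,157), giving a centre of about (635.5,261.3) and yaw about -5. Lower it.

apply_moves:
  steps:
    - [-1,1.4,0,22,0,0,0]
    - [-1,0,0,28,0,0,0]
    - [-1,0,0,22,0,0,0]
    - [-1,0,0,14,0,0,0]
    - [-1,0,0,7,0,0,0]
    - [-1,0,0,4,0,0,0]
    - [-1,0,0,1.5,0,0,0]
    - [-1,0,0,1,0,0,0]

```text
time: 43.95
tool_pos: [636.9, 261.1, 19.6]
tcp_rot: [-180.0, -0.1, -5.5]
ft_force: [-0.0, -0.0, -4.7]
finger_gap: 56.9
grip_force: 102.5
```

apply_moves:
  steps:
    - [-1,0,0,0.5,0,0,0]
    - [-1,0,0,0.5,0,0,0]
    - [-1,0,0,0,0,0,0]
    - [-1,0,0,0,0,0,0]
    - [-1,0,0,0,0,0,0]
    - [-1,0,0,0,0,0,0]
    - [-1,0,0,0,0,0,0]
    - [-1,0,0,0,0,0,0]

```text
time: 44.75
tool_pos: [635.9, 260.8, 17.2]
tcp_rot: [180.0, 0.0, -5.5]
ft_force: [-0.5, 0.7, -5.1]
finger_gap: 57.2
grip_force: 102.5
```

apply_moves:
  steps:
    - [-1,0,0,0.5,0,0,0]
    - [-1,0,0,0.5,0,0,0]
    - [-1,0,0,0.5,0,0,0]
    - [-1,0,0,0,0,0,0]
    - [-1,0,0,0,0,0,0]
    - [-1,0,0,0,0,0,0]
    - [-1,0,0,0,0,0,0]
    - [-1,0,0,0,0,0,0]

```text
time: 45.55
tool_pos: [636.0, 260.8, 15.8]
tcp_rot: [-180.0, -0.0, -5.5]
ft_force: [0.2, 0.1, -4.3]
finger_gap: 57.3
grip_force: 102.5
```

apply_moves:
  steps:
    - [-1,0,0,0.4,0,0,0]
    - [-1,0,0,0.3,0,0,0]
    - [-1,0,0,0.2,0,0,0]
    - [-1,0,0,0,0,0,0]
    - [-1,0,0,0,0,0,0]
    - [-1,0,0,0,0,0,0]
    - [-1,0,0,0,0,0,0]
    - [-1,0,0,0,0,0,0]

```text
time: 46.35
tool_pos: [636.0, 260.9, 15.3]
tcp_rot: [-180.0, -0.0, -5.5]
ft_force: [-5.4, -1.5, 5.5]
finger_gap: 57.5
grip_force: 103.5
```

Contact. Release and rise to a viewing place for a final check.

apply_moves:
  steps:
    - [0.6,0,0,0,0,0,0]
    - [0.8,0,0,0,0,0,0]
    - [1,0,0,0,0,0,0]
    - [1,0,0,-3,0,0,0]
    - [1,0,0,-15,0,0,0]
    - [1,0,0,-40,0,0,0]
    - [1,0,0,-40,0,0,0]
    - [1,0,0,-40,0,0,0]

```text
time: 47.15
tool_pos: [636.0, 260.9, 155.8]
tcp_rot: [-180.0, -0.1, -5.5]
ft_force: [0.2, 0.3, 0.3]
finger_gap: 85.7
grip_force: 0.0
```

apply_moves:
  steps:
    - [1,-10,35,-35,0,0,0]
    - [1,-15,40,-40,0,0,0]
    - [1,-15,40,-40,0,0,0]
    - [1,-15,40,-40,0,0,0]
    - [1,-15,40,-40,0,0,0]
    - [1,-15,40,-40,0,0,0]
    - [1,-10,30,-20,0,0,0]
    - [1,0,0,0,0,0,0]

```text
time: 47.95
tool_pos: [529.9, 31.4, 385.1]
tcp_rot: [180.0, -0.6, -5.7]
ft_force: [-0.8, 0.2, 0.3]
finger_gap: 86.0
grip_force: 0.0
```

apply_moves:
  steps:
    - [1,0,0,0,0,0,0]
    - [1,0,0,0,0,0,0]
    - [1,0,0,0,0,0,0]
    - [1,0,0,0,0,0,0]
    - [1,0,0,0,0,0,0]
    - [1,0,0,0,0,0,0]
    - [1,0,0,0,0,0,0]
    - [1,0,0,0,0,0,0]

```text
time: 48.75
tool_pos: [529.8, 34.5, 378.4]
tcp_rot: [180.0, 0.0, -5.5]
ft_force: [-0.5, 0.3, 0.7]
finger_gap: 85.4
grip_force: 0.0
```

```bash
python3 - <<'E'
from h import *
s=snap("w14"); P=fcloud(s)
for lo,bx in((22,(530,740,200,330)),(22,(440,610,350,460)),(14,(370,500,230,335)),(18,(570,730,-330,-210)),(18,(395,510,-330,-215))): rects(P,lo,45,bx,9)
cv2.imwrite("pics/o14.png",fortho(s,22,370,750,-340,460,1))
E
```

```text
48.75 [529.81603508  34.4875556  378.40208502] [ 1.79998993e+02  2.33146851e-03 -5.49347486e+00] 85.41722675533808
z22-45: (636.5,260.6) 150x62 yaw -4.7 zc 29.5
z22-45: (522.2,399.8) 120x52 yaw 0.0 zc 29.0
z14-45: (436.4,278.9) 80x26 yaw 7.6 zc 18.1
z18-45: (642.7,-271.9) 100x42 yaw 1.3 zc 24.9
z18-45: (445.8,-276.6) 55x54 yaw 5.7 zc 25.0
```

View pics/o14.png

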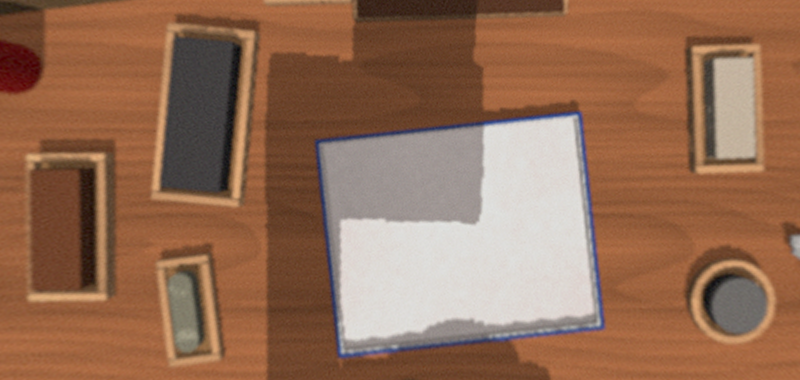

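All five stones lie in their boxes: coarse (200,115), medium (60,228), slip (187,310), fine (733,107), puck (736,303). The top heights and yaws fit stones lying flat on the recess floors.

```bash
python3 -c "
from bench import r
print(r.hand_in())"
```

```text
the job is handed in; nothing more can be done
None
```

All five stones are in their own boxes, right side up and lying flat, and the job is handed in after about 49 s; the verdict was not shown.

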